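# Tip the nut caddy out into its bin

### The job

Two tipping caddies stand side by side on the bench, each holding pieces behind a swinging flap, with a black bin in front of its mouth. Take the wide caddy (the one with the two hex nuts) by its handle bar and tip it towards its bin, just far enough that the flap swings open and both nuts slide out into the bin in front of it, keeping the tip below 60 degrees; then lower the caddy back down onto its stand and let go. Leave the narrow caddy as it is and the bin where it stands.

Things in the scene. Friction and masses are not known exactly. Their poses are not given: they have to be found in the camera images.
- wide_caddy (a joint): Tip angle of the wide caddy, a grey open-topped metal box 84 mm wide, 110 long, 58 high, with a free-hanging steel flap at its mouth that opens by itself as it tips. 0 = level on its fixed dark stand, grows in rad as the handle end rises and the mouth dips; stop 1.25. 0.45 kg, turns freely, falls back if let go early. The nuts slide from about 0.25 rad; 0.7 to 0.8 held for 1 s empties it.
- wide_caddy_grip (a point): Centre of its handle bar: level, round, steel, 12 mm thick, 84 long, 32 mm clear above the back wall; from the pivot 93 mm along the caddy's x, 92 mm up its z. Axes: x from mouth to handle, y along bar and pivot pin, z up from the floor, tipping with the caddy. Grasp from above, fingers closing along x; the bar can turn between the fingers while the gripper stays upright.
- wide_caddy_pivot (a point): Centre of the level pivot pin that the wide caddy turns on, 100 mm above the bench, mid-width, under the caddy's front part; axes as for the handle bar. The caddy's floor runs on 55 mm in front of the pin as an open spout over the bin's low rim.
- nut_1_c (a point): Centre of a plain zinc hex nut, 24 x 28 x 13 mm, 35 g, loose on the floor of the wide caddy; its z is the nut's axis.
- nut_2_c (a point): Centre of the second such nut.
- wide_bin: The black open stacking bin, 181 x 126 x 100 mm, loose, in front of the wide caddy with its low side (46 mm) under the caddy's spout. Origin: centre of its underside; x along its length, away from the caddy towards the high wall, z up.
- narrow_caddy (a joint): Tip angle of the narrow caddy (same make but 52 mm wide, holding two round steel collets), 0 = level on its stand, grows as it tips. Not to be used.

How it is judged:
By the outcome, as a careful person would: the job done as asked, in the order asked, and still so for the second after the job is handed in, with the robot touching nothing.
It also fails if it takes over 40 s, if anything falls off the work surface, if the arm or the gripper's body presses on something with over 40 N, if the wrist force passes 120 N, or if a joint passes its speed limit or range.

### The arm

A 6-joint arm with a two-finger parallel gripper is mounted at the origin on a cart in front of the work surface, level with it; the furniture and walls round the work are solid. World frame = base frame: x ahead of the robot, y to its left, z up, the work surface at z = 0. Lengths are in m, angles in rad, forces in N, time in s.
With the tool pointing down it reaches from about 0.3 to 0.775 m from the base axis. Payload 14.6 kg.
Tool frame: the origin (TCP) lies on the centre line of the jaws, within the pads' length; the fingertips stand 19 mm ahead of it and the grasp point (between the pads) is the TCP; y points along the fingers, x is the direction in which the jaws open and shut, and the axes are right-handed (so a half turn about y gives the same grasp; the last joint's range is limited). The gripper opens to 94 mm and grips with 3 to 60 N. Pads are 16 mm wide; open, the fingers measure 119 mm over their backs; the gripper's body (75 mm by 177 mm) begins 78 mm behind the grasp point.
Start: joints at [-1.171, 0.3, 1.521, -0, 1.321, -0.067], TCP at [0.248, -0.491, 0.224] pointing down, gripper open.
Joint ranges: [-3.03, 3.03], [-0.79, 2.21], [0.23, 2.52], [-1.04, 4.18], [0, 3.07], [-2.55, 2.55]. Speed limits (rad/s): [2.22, 2.22, 2.57, 3.14, 3.14, 3.14].

### API

Orientations are given as [roll, pitch, yaw] about the fixed x, y, z axes, in that order (R = Rz(yaw) Ry(pitch) Rx(roll)).
In Python, from station import ctrl, optics gives the robot as it stands.
- The arm moves only by the tool jog_arm, never from a script. Its argument "targets" is a list of rows, each a list of 3 entries, a list of its own where there are three numbers: the finger opening in cm, from 0 to 9.4, then the shift along the tool's x, y, z in cm, then the turn about the tool's y in rad. A call has 1 to 10 rows; each row is the pose to reach, as a shift and turn from the pose commanded when the call began, along the tool's axes at that moment; what a row does not reach only later rows make up. A row lasts 1/10 s, in which the tool goes at most 50 mm and 8.59 degrees, less where a joint would pass 70% of its speed; a pose out of reach is approached as far as the arm can. A call with a gripper value outside its range is refused whole. The fingers move at their own pace and stop on an object; "grip_force" is the grip in N (left out, the last holds). Time passes only in rows, so rows that repeat a pose let the fingers close. It gives the time, the measured TCP pose, the force and the opening at its end, in the units of the state.
- ctrl.get_obs(): the state, without advancing time (a new reading comes with each control period).
- optics.camera(name): name is "side" or "top"; returns a dict with "img" (400x640x3 uint8, red, green, blue), "range_z" (400x640 float32, m along the optical axis (not along the pixel's ray), 0 where there is no reading), "camera_matrix" (3x3 intrinsics, pixels), "k1" (the pictures are not rectified: a ray, as slopes to the right and down, at radius r is drawn at 1 + k1 r^2 times it, then the intrinsics apply), "world_to_cam" (4x4, takes a point from world to camera coordinates). Camera axes: x right, y up, looking along -z (the intrinsics and any distortion apply to the point x, -y, -z); pixel columns grow to the right and rows downward; lengths in m; the calibration is good to about 2 mm. A picture is of the moment at which its call begins.
- ctrl.hand_in(): hands the job in, once; it reports no verdict.
The state is a dict: "time_s": time; "qpos": joint angles; "joint_vel": joint speeds; "tau": joint torques, N m; "ee_pos": TCP position; "eef_rot": TCP orientation; "force": force on the tool from outside, world axes, zero at the start; "moment": the same for the moment, N m; "grip_width": finger opening in m.
Only numpy, scipy, OpenCV 4.12 (cv2) and the standard library are available. Lean on these libraries where they do the work, as an engineer would, in place of code of your own. Each camera call takes 0.05 s, during which the arm holds its last target. There are 200 camera calls.

## Working session

There is one attempt and no reset: what is moved stays moved. The work goes in short steps, Python scripts to look and compute and a tool call to move; the robot and the scene stay as the last step left them, time stands still between calls to the robot, and variables do not carry over. Pictures are saved under pics/ and viewed, about 8 in all and at most 12, crops included, and the job is handed in when it is done.

Besides the shell and the picture viewer there is one more tool, called after ">>>" in YAML: its name, and indented under it one key for each argument. jog_arm: Moves the arm, as the interface text tells. Its arguments: {"type":"object","properties":{"targets":{"type":"array","items":{"type":"array"}},"grip_force":{"type":"number"}},"required":["targets"]}

```bash
mkdir -p pics; cat > h.py <<'E'
import numpy as np, cv2
from station import ctrl, optics
def cloud(c):
    K=np.array(c["camera_matrix"]);z=c["range_z"];h,w=z.shape
    u,v=np.meshgrid(np.arange(w),np.arange(h))
    p=cv2.undistortPoints(np.stack([u,v],-1).reshape(-1,1,2).astype(float),K,np.array([c["k1"],0,0,0.])).reshape(h,w,2)
    P=np.stack([p[...,0]*z,-p[...,1]*z,-z,np.ones_like(z)],-1)
    W=P@np.linalg.inv(c["world_to_cam"]).T
    W=W[...,:3]; W[z<=0]=np.nan
    return W
def save(c,n): cv2.imwrite("pics/"+n,c["img"][...,::-1])
E
python3 - <<'E'
from h import *
for n in("top","side"):
    c=optics.camera(n);save(c,n+"1.png");np.save(n+"1.npy",cloud(c));print(n,np.round(np.linalg.inv(c["world_to_cam"]),3).tolist(),c["k1"])
print(ctrl.get_obs())
E
```

```text
top [[-0.001, 0.987, -0.16, 0.356], [-1.0, -0.005, -0.027, -0.03], [-0.028, 0.16, 0.987, 1.087], [0.0, 0.0, 0.0, 1.0]] -0.0514441413349668
side [[-0.961, 0.181, -0.209, 0.255], [-0.275, -0.565, 0.778, 0.85], [0.023, 0.805, 0.593, 0.799], [0.0, 0.0, 0.0, 1.0]] -0.05081532694294049
{'time_s': 0.1, 'qpos': array([-1.17058750e+00,  3.00365389e-01,  1.52147924e+00, -1.23230387e-05,
        1.32069936e+00, -6.66069358e-02]), 'joint_vel': array([-0.00059825, -0.00119504, -0.00105242, -0.00054278, -0.00172331,
       -0.00109042]), 'tau': array([ 1.06558808e-03, -5.32644188e+01, -3.53282046e+01,  7.09141418e-02,
        2.34588864e-02, -7.55805445e-05]), 'ee_pos': array([ 0.24743771, -0.49097244,  0.22398739]), 'eef_rot': array([-1.57074492e+00,  9.50020419e-04, -1.10397749e+00]), 'force': array([-0.30635505,  0.71141452,  0.57112483]), 'moment': array([ 0.0193203 ,  0.0181349 , -0.00998395]), 'grip_width': 0.09386747188981345}
```

View pics/top1.png

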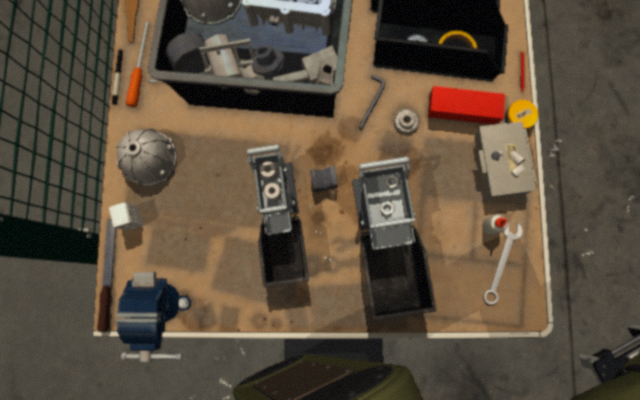

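View pics/side1.png

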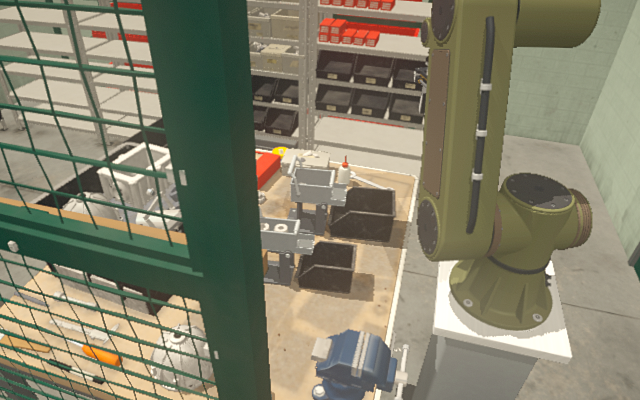

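The top view shows the wide caddy at about (385,200), with its handle bar along row 163 (cols 360–411). The nuts are at (387,209) and (393,184), the bin is around (397,275), and the narrow caddy is at (270,185). The side view is partly blocked by the fence post but shows both caddies level.

```bash
python3 - <<'E'
from h import *
W=np.load("top1.npy")
im=cv2.imread("pics/top1.png")[135:330,330:450]
cv2.imwrite("pics/crop1.png",cv2.resize(im,None,fx=3,fy=3,interpolation=cv2.INTER_CUBIC))
for v in range(154,176,2): print(v,[tuple(np.round(W[v,u]*1000).astype(int)) for u in range(354,420,8)])
m=np.zeros(W.shape[:2],bool);m[150:180,350:420]=1
m&=W[...,2]>.165
P=W[m];print(len(P),P.min(0),P.max(0),np.histogram(P[:,2],10))
rc=cv2.minAreaRect((P[:,:2]*1000).astype(np.float32));print(rc)
for v in range(180,250,5): print(v,[tuple(np.round(W[v,u]*1000).astype(int)) for u in (364,370,378,386,394,402,410,416)])
E
```

```text
154 [(np.int64(645), np.int64(-62), np.int64(1)), (np.int64(646), np.int64(-80), np.int64(-3)), (np.int64(645), np.int64(-98), np.int64(0)), (np.int64(645), np.int64(-116), np.int64(0)), (np.int64(646), np.int64(-135), np.int64(-3)), (np.int64(645), np.int64(-152), np.int64(0)), (np.int64(644), np.int64(-170), np.int64(1)), (np.int64(645), np.int64(-188), np.int64(0)), (np.int64(644), np.int64(-206), np.int64(2))]
156 [(np.int64(641), np.int64(-62), np.int64(-1)), (np.int64(640), np.int64(-80), np.int64(1)), (np.int64(642), np.int64(-98), np.int64(-4)), (np.int64(641), np.int64(-116), np.int64(-1)), (np.int64(640), np.int64(-134), np.int64(0)), (np.int64(640), np.int64(-152), np.int64(-1)), (np.int64(639), np.int64(-170), np.int64(4)), (np.int64(640), np.int64(-188), np.int64(0)), (np.int64(641), np.int64(-207), np.int64(-3))]
158 [(np.int64(636), np.int64(-62), np.int64(0)), (np.int64(636), np.int64(-80), np.int64(-1)), (np.int64(637), np.int64(-98), np.int64(-3)), (np.int64(636), np.int64(-116), np.int64(-2)), (np.int64(636), np.int64(-134), np.int64(-2)), (np.int64(635), np.int64(
[... 8653 characters left out ...]
450), np.int64(-95), np.int64(0)), (np.int64(441), np.int64(-105), np.int64(104)), (np.int64(441), np.int64(-121), np.int64(105)), (np.int64(441), np.int64(-137), np.int64(104)), (np.int64(441), np.int64(-152), np.int64(106)), (np.int64(441), np.int64(-168), np.int64(104)), (np.int64(445), np.int64(-187), np.int64(57))]
245 [(np.int64(434), np.int64(-78), np.int64(72)), (np.int64(439), np.int64(-95), np.int64(1)), (np.int64(431), np.int64(-104), np.int64(107)), (np.int64(432), np.int64(-121), np.int64(102)), (np.int64(431), np.int64(-136), np.int64(106)), (np.int64(439), np.int64(-165), np.int64(5)), (np.int64(439), np.int64(-182), np.int64(4)), (np.int64(435), np.int64(-188), np.int64(50))]
```

View pics/crop1.png

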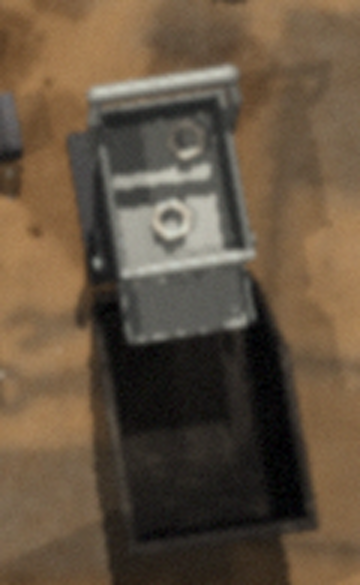

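```bash
python3 - <<'E'
from h import *
W=np.load("top1.npy")
m=np.zeros(W.shape[:2],bool);m[150:180,350:420]=1
m&=W[...,2]>.191
P=W[m]*1000
l=cv2.fitLine(P[:,:2].astype(np.float32),cv2.DIST_HUBER,0,.01,.01).ravel()
d=l[:2]*np.sign(l[1]);t=np.arctan2(-d[0],d[1]);s=P[:,:2]@d; n=np.array([d[1],-d[0]])
q=P[:,:2]@n
print("bar yaw",t,"ext y",np.percentile(s,[0,2,98,100]),"ext x",np.percentile(q,[0,2,50,98,100]),"z",np.median(P[:,2]))
c=n*(np.percentile(q,2)+np.percentile(q,98))/2+d*(np.percentile(s,1)+np.percentile(s,99))/2;print("centre",c)
# side-wall rims for yaw
R=W[180:222,350:425]*1000; r=R[(R[...,2]>152)&(R[...,2]<170)]
print(len(r))
for lo,hi in((-100,-60),(-190,-130)):
    k=r[(r[:,1]>lo)&(r[:,1]<hi)];l=cv2.fitLine(k[:,:2].astype(np.float32),cv2.DIST_HUBER,0,.01,.01).ravel();l*=np.sign(l[0]);print("rim",len(k),np.arctan2(l[1],l[0]),l[2:])
# obstacles heights in travel region
g=(W[...,0]>.15)&(W[...,0]<.75)&(W[...,1]<-.05)&(W[...,1]>-.6)
print("max z",W[g][:,2].max(), W[g][W[g][:,2].argsort()[-5:]])
b=(W[...,2]>.085)&(W[...,2]<.115)&(W[...,0]<.42)&(W[...,0]>.2)&(W[...,1]<-.03)&(W[...,1]>-.25)
B=W[b]*1000;print("bin top pts",len(B),cv2.minAreaRect(B[:,:2].astype(np.float32)))
E
```

```text
bar yaw 0.15599248 ext y [-246.61641502 -244.0335391  -154.6300634  -152.14924068] ext x [543.82952407 545.87070243 550.71529083 557.17508131 557.97968409] z 196.54317788412695
centre [ 575.73528502 -110.84998572]
288
rim 123 0.17001483 [513.0313  -79.44651]
rim 160 0.07710497 [ 510.9018  -160.71744]
max z 0.6862872451993438 [[ 0.26708889 -0.0585731   0.68591885]
 [ 0.26708483 -0.05079854  0.68596326]
 [ 0.26711241 -0.05234698  0.6860723 ]
 [ 0.26710934 -0.05001522  0.68608118]
 [ 0.26716181 -0.05311145  0.68628725]]
bin top pts 844 ((360.4034423828125, -145.1245574951172), (134.77511596679688, 127.73682403564453), 7.986664772033691)
```

The bar centre comes out at about (0.5755, -0.111), with its top at z ≈ 0.197 (0.198 expected), a measured width of 11 mm (12 expected) and yaw ≈ 0.152. Next I move above it.

>>> jog_arm:
  targets:
    - [6,[-1.7,-1.2,4.2],-0.12]
    - [6,[-3.5,-2.4,8.4],-0.25]
    - [6,[-5.2,-3.6,12.5],-0.38]
    - [6,[-6.9,-4.8,16.7],-0.5]
    - [6,[-8.6,-6,20.9],-0.63]
    - [6,[-10.4,-7,25.1],-0.76]
    - [6,[-12.1,-7.6,29.2],-0.88]
    - [6,[-13.8,-7.6,33.4],-1.01]
    - [6,[-15.5,-7.6,37.6],-1.13]
    - [6,[-17.3,-7.6,41.8],-1.256]
  grip_force: 25

```text
time_s: 1.1
ee_pos: [0.5438, -0.1469, 0.3002]
eef_rot: [-1.571, 0.0, 0.157]
force: [0.7, -1.2, 0.3]
grip_width: 0.0601
```

>>> jog_arm:
  targets:
    - [6,[0,0,0],0]
    - [6,[0,0,0],0]

```text
time_s: 1.3
ee_pos: [0.5431, -0.1479, 0.2998]
eef_rot: [-1.57, 0.001, 0.153]
force: [-0.4, -1.3, -0.4]
grip_width: 0.06
```

>>> jog_arm:
  targets:
    - [6,[1.9,0,1.6],0]
    - [6,[3.8,0,3.2],0]
    - [6,[3.8,3,3.2],0]
    - [6,[3.8,5.5,3.2],0]
    - [6,[3.8,6,3.2],0]
    - [6,[3.8,6,3.2],0]

```text
time_s: 1.9
ee_pos: [0.5751, -0.1121, 0.2405]
eef_rot: [-1.57, 0.001, 0.15]
force: [-0.4, -1.1, 0.1]
grip_width: 0.0601
```

```bash
python3 - <<'E'
from h import *
a=optics.camera("top");b=optics.camera("side")
A=cv2.resize(a["img"][120:260,320:460],(400,400));B=cv2.resize(b["img"][100:270,250:420],(400,400))
cv2.imwrite("pics/pre.png",np.hstack([A,B])[...,::-1])
o=ctrl.get_obs();print(o["ee_pos"],o["eef_rot"],o["time_s"])
E
```

```text
[ 0.57583651 -0.11190959  0.24201831] [-1.57162652 -0.00179447  0.15074509] 2.0
```

View pics/pre.png

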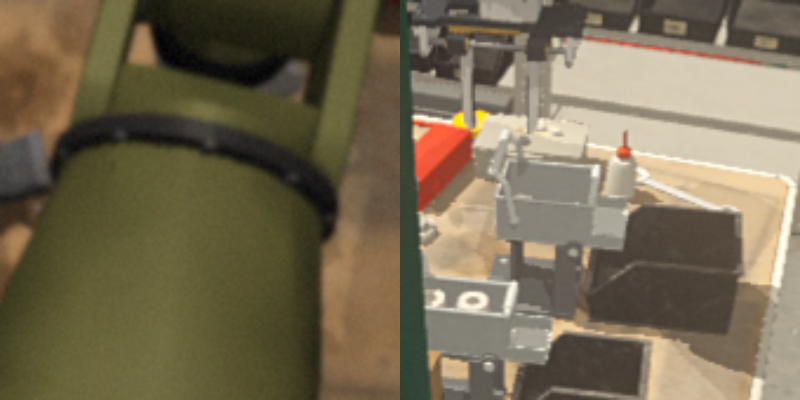

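The top view is blocked by the arm. In the side crop the two fingers (cols 467 and 533) straddle the handle bar end (col ~502), centred. Next I descend and close.

>>> jog_arm:
  targets:
    - [6,[0,2,0],0]
    - [6,[0,3.6,0],0]
    - [6,[0,4.6,0],0]
    - [6,[0,4.8,0],0]
    - [4,[0,4.8,0],0]
    - [2.5,[0,4.8,0],0]
    - [1.8,[0,4.8,0],0]

```text
time_s: 2.7
ee_pos: [0.5759, -0.1112, 0.1933]
eef_rot: [-1.571, -0.001, 0.152]
force: [-0.4, -0.8, 0.6]
grip_width: 0.0397
```

>>> jog_arm:
  targets:
    - [0.8,[0,0,0],0]
    - [0.8,[0,0,0],0]
    - [0.8,[0,0,0],0]
    - [0.8,[0,0,0],0]
  grip_force: 25

```text
time_s: 3.1
ee_pos: [0.5761, -0.1111, 0.1928]
eef_rot: [-1.571, -0.001, 0.152]
force: [4.7, -0.0, 1.8]
grip_width: 0.0111
```

```bash
python3 - <<'E'
import numpy as np
f=lambda t:np.array([93*(np.cos(t)-1)-92*np.sin(t),-(93*np.sin(t)+92*(np.cos(t)-1))])/10
for a in([0,.01,.03,.055,.085,.115,.145,.175,.205,.235,.265],np.arange(.265,.566,.03),[.565,.595,.625,.65,.675,.695,.71,.725,.74,.75,.75]):
    print([(round(t,3),*np.round(f(t)-f(a[0]),2)) for t in a[1:]])
E
```

```text
[(0.01, np.float64(-0.09), np.float64(-0.09)), (0.03, np.float64(-0.28), np.float64(-0.27)), (0.055, np.float64(-0.52), np.float64(-0.5)), (0.085, np.float64(-0.81), np.float64(-0.76)), (0.115, np.float64(-1.12), np.float64(-1.01)), (0.145, np.float64(-1.43), np.float64(-1.25)), (0.175, np.float64(-1.74), np.float64(-1.48)), (0.205, np.float64(-2.07), np.float64(-1.7)), (0.235, np.float64(-2.4), np.float64(-1.91)), (0.265, np.float64(-2.73), np.float64(-2.11))]
[(np.float64(0.295), np.float64(-0.34), np.float64(-0.19)), (np.float64(0.325), np.float64(-0.69), np.float64(-0.37)), (np.float64(0.355), np.float64(-1.04), np.float64(-0.54)), (np.float64(0.385), np.float64(-1.4), np.float64(-0.7)), (np.float64(0.415), np.float64(-1.76), np.float64(-0.85)), (np.float64(0.445), np.float64(-2.13), np.float64(-0.99)), (np.float64(0.475), np.float64(-2.5), np.float64(-1.12)), (np.float64(0.505), np.float64(-2.88), np.float64(-1.24)), (np.float64(0.535), np.float64(-3.26), np.float64(-1.34)), (np.float64(0.565), np.float64(-3.64), np.float64(-1.43))]
[(0.595, np.float64(-0.38), np.float64(-0.08)), (0.625, np.float64(-0.77), np.float64(-0.15)), (0.65, np.float64(-1.09), np.float64(-0.2)), (0.675, np.float64(-1.42), np.float64(-0.24)), (0.695, np.float64(-1.68), np.float64(-0.27)), (0.71, np.float64(-1.87), np.float64(-0.29)), (0.725, np.float64(-2.07), np.float64(-0.3)), (0.74, np.float64(-2.26), np.float64(-0.32)), (0.75, np.float64(-2.4), np.float64(-0.32)), (0.75, np.float64(-2.4), np.float64(-0.32))]
```

>>> jog_arm:
  targets:
    - [0.8,[-0.09,-0.09,0],0]
    - [0.8,[-0.28,-0.27,0],0]
    - [0.8,[-0.52,-0.5,0],0]
    - [0.8,[-0.81,-0.76,0],0]
    - [0.8,[-1.12,-1.01,0],0]
    - [0.8,[-1.43,-1.25,0],0]
    - [0.8,[-1.74,-1.48,0],0]
    - [0.8,[-2.07,-1.7,0],0]
    - [0.8,[-2.4,-1.91,0],0]
    - [0.8,[-2.73,-2.11,0],0]

```text
time_s: 4.1
ee_pos: [0.5495, -0.1151, 0.2148]
eef_rot: [-1.572, -0.004, 0.152]
force: [6.8, 2.4, 5.2]
grip_width: 0.0115
```

>>> jog_arm:
  targets:
    - [0.8,[-0.34,-0.19,0],0]
    - [0.8,[-0.69,-0.37,0],0]
    - [0.8,[-1.04,-0.54,0],0]
    - [0.8,[-1.4,-0.7,0],0]
    - [0.8,[-1.76,-0.85,0],0]
    - [0.8,[-2.13,-0.99,0],0]
    - [0.8,[-2.5,-1.12,0],0]
    - [0.8,[-2.88,-1.24,0],0]
    - [0.8,[-3.26,-1.34,0],0]
    - [0.8,[-3.64,-1.43,0],0]

```text
time_s: 5.1
ee_pos: [0.5124, -0.1208, 0.2281]
eef_rot: [-1.571, -0.0, 0.152]
force: [2.8, 2.2, 3.0]
grip_width: 0.0112
```

>>> jog_arm:
  targets:
    - [0.8,[-0.38,-0.08,0],0]
    - [0.8,[-0.77,-0.15,0],0]
    - [0.8,[-1.09,-0.2,0],0]
    - [0.8,[-1.42,-0.24,0],0]
    - [0.8,[-1.68,-0.27,0],0]
    - [0.8,[-1.87,-0.29,0],0]
    - [0.8,[-2.07,-0.3,0],0]
    - [0.8,[-2.26,-0.32,0],0]
    - [0.8,[-2.4,-0.32,0],0]
    - [0.8,[-2.4,-0.32,0],0]

```text
time_s: 6.1
ee_pos: [0.4888, -0.1244, 0.231]
eef_rot: [-1.571, 0.0, 0.152]
force: [1.0, 3.1, 1.5]
grip_width: 0.011
```

>>> jog_arm:
  targets:
    - [0.8,[0,0,0],0]
    - [0.8,[0,0,0],0]
    - [0.8,[0,0,0],0]
    - [0.8,[0,0,0],0]
    - [0.8,[0,0,0],0]
    - [0.8,[0,0,0],0]
    - [0.8,[0,0,0],0]
    - [0.8,[0,0,0],0]
    - [0.8,[0,0,0],0]

```text
time_s: 7.0
ee_pos: [0.489, -0.1244, 0.231]
eef_rot: [-1.571, -0.0, 0.152]
force: [1.0, 4.0, 2.0]
grip_width: 0.0109
```

```bash
python3 - <<'E'
from h import *
a=optics.camera("top");b=optics.camera("side")
A=cv2.resize(a["img"][160:330,330:450],(400,567));B=cv2.resize(b["img"][90:260,270:420],(400,453));B=np.vstack([B,np.zeros((114,400,3),np.uint8)])
cv2.imwrite("pics/tip.png",np.hstack([A,B])[...,::-1])
o=ctrl.get_obs();print(o["ee_pos"],o["eef_rot"],o["time_s"],o["force"])
E
```

```text
[ 0.48897887 -0.12441496  0.23104441] [-1.57076488e+00 -6.27142917e-05  1.52018845e-01] 7.1 [0.41683329 3.71024431 2.32585569]
```

View pics/tip.png

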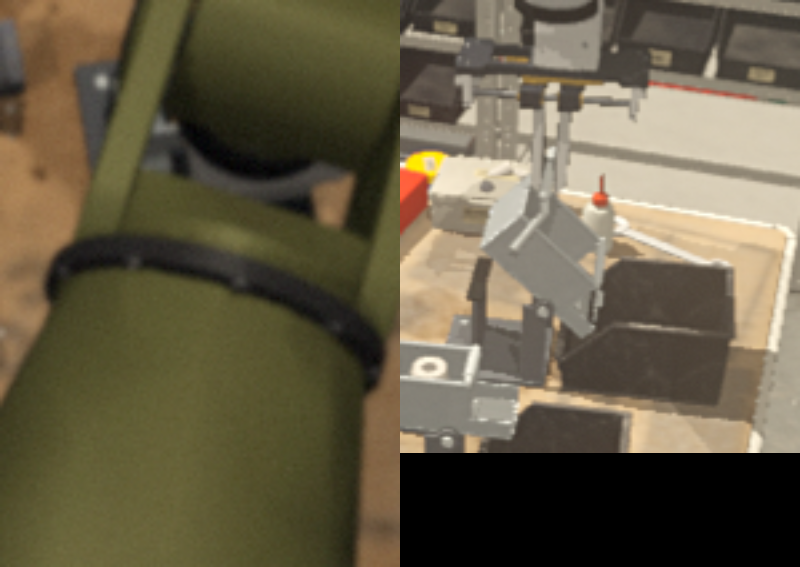

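The side crop shows the caddy tipped about 43° with the flap hanging open and the spout over the bin (spout tip about (583,330)). The bin hasn't moved, and the narrow caddy is level with a collet still visible. The bin interior is hidden. I'll hold a moment longer and then lower along the same arc.

>>> jog_arm:
  targets:
    - [0.8,[0,0,0],0]
    - [0.8,[0,0,0],0]
    - [0.8,[0,0,0],0]
    - [0.8,[0.14,0,0],0]
    - [0.8,[0.53,0.03,0],0]
    - [0.8,[0.98,0.08,0],0]
    - [0.8,[1.31,0.12,0],0]
    - [0.8,[1.63,0.17,0],0]
    - [0.8,[2.02,0.24,0],0]
    - [0.8,[2.4,0.32,0],0]

```text
time_s: 8.1
ee_pos: [0.513, -0.121, 0.2277]
eef_rot: [-1.571, 0.0, 0.152]
force: [-0.1, -1.1, 1.2]
grip_width: 0.0111
```

>>> jog_arm:
  targets:
    - [0.8,[0.38,0.09,0],0]
    - [0.8,[0.76,0.19,0],0]
    - [0.8,[1.14,0.31,0],0]
    - [0.8,[1.51,0.44,0],0]
    - [0.8,[1.88,0.58,0],0]
    - [0.8,[2.24,0.73,0],0]
    - [0.8,[2.6,0.89,0],0]
    - [0.8,[2.95,1.06,0],0]
    - [0.8,[3.3,1.24,0],0]
    - [0.8,[3.64,1.43,0],0]

```text
time_s: 9.1
ee_pos: [0.5489, -0.1153, 0.2134]
eef_rot: [-1.571, 0.0, 0.152]
force: [0.7, -3.6, 1.6]
grip_width: 0.0114
```

>>> jog_arm:
  targets:
    - [0.8,[0.33,0.2,0],0]
    - [0.8,[0.66,0.41,0],0]
    - [0.8,[0.99,0.63,0],0]
    - [0.8,[1.3,0.86,0],0]
    - [0.8,[1.61,1.1,0],0]
    - [0.8,[1.92,1.35,0],0]
    - [0.8,[2.21,1.61,0],0]
    - [0.8,[2.45,1.84,0],0]
    - [0.8,[2.64,2.02,0],0]
    - [0.8,[2.73,2.11,0],0]

```text
time_s: 10.1
ee_pos: [0.5758, -0.1111, 0.1922]
eef_rot: [-1.571, 0.0, 0.152]
force: [0.1, -3.0, 0.7]
grip_width: 0.0113
```

>>> jog_arm:
  targets:
    - [0.8,[0,0,0],0]
    - [0.8,[0,0,0],0]
    - [0.8,[0,0,0],0]

```text
time_s: 10.4
ee_pos: [0.5755, -0.1111, 0.1925]
eef_rot: [-1.571, 0.0, 0.152]
force: [0.3, -2.0, -0.4]
grip_width: 0.0113
```

>>> jog_arm:
  targets:
    - [2,[0,0,0],0]
    - [4,[0,0,0],0]
    - [6,[0,0,0],0]
    - [6,[0,0,0],0]
    - [6,[0,-1,0],0]
    - [6,[0,-3,0],0]
    - [6,[0,-7,0],0]
    - [6,[0,-11,0],0]

```text
time_s: 11.2
ee_pos: [0.5753, -0.1111, 0.3043]
eef_rot: [-1.571, 0.0, 0.152]
force: [-0.3, -0.2, 0.9]
grip_width: 0.0602
```

>>> jog_arm:
  targets:
    - [6,[-1,0,-5],0]
    - [6,[-2,0,-10],0]
    - [6,[-4,0,-14],0]
    - [6,[-6,0,-18],0]
    - [6,[-8,0,-22],0]
    - [6,[-10,0,-26],0]
    - [6,[-12,0,-30],0]
    - [6,[-12,0,-30],0]
    - [6,[-12,0,-30],0]
    - [6,[-12,0,-30],0]

```text
time_s: 12.2
ee_pos: [0.5029, -0.425, 0.303]
eef_rot: [-1.571, -0.0, 0.153]
force: [-0.1, 0.7, -0.1]
grip_width: 0.06
```

```bash
python3 - <<'E'
from h import *
a=optics.camera("top");b=optics.camera("side");W=cloud(a)
g=lambda x:np.clip(255*(x/255.)**.55,0,255).astype(np.uint8)
A=cv2.resize(g(a["img"][135:330,330:450]),(360,585));B=cv2.resize(b["img"][140:300,250:420],(425,400));B=np.vstack([B,np.zeros((185,425,3),np.uint8)])
cv2.imwrite("pics/end.png",np.hstack([A,B])[...,::-1])
o=ctrl.get_obs();print(o["ee_pos"],o["time_s"],o["force"])
m=np.zeros(W.shape[:2],bool);m[150:180,350:420]=1;P=W[m&(W[...,2]>.191)]*1000
print("bar top z",np.median(P[:,2]),P[:,:2].mean(0))
b=(W[...,2]>.085)&(W[...,2]<.115)&(W[...,0]<.42)&(W[...,0]>.2)&(W[...,1]<-.03)&(W[...,1]>-.25)
B=W[b]*1000;print("bin",len(B),cv2.minAreaRect(B[:,:2].astype(np.float32)))
c=(W[...,2]>.01)&(W[...,2]<.04)&(W[...,0]>.26)&(W[...,0]<.44)&(W[...,1]<-.1)&(W[...,1]>-.19)
print("low pts in bin",c.sum(),[(int(x),int(y)) for y,x in np.argwhere(c)[:40]])
W0=np.load("top1.npy");f=np.zeros_like(m);f[178:218,366:404]=1
for w in(W0,W): print("floor pts z>.111&<.125:",(f&(w[...,2]>.111)&(w[...,2]<.125)).sum())
E
```

```text
[ 0.50312607 -0.42472162  0.30302066] 12.3 [ 0.6847218   0.21317421 -0.57060282]
bar top z 196.91548513441526 [ 575.17518449 -110.65394067]
bin 827 ((360.1520690917969, -145.58099365234375), (134.64639282226562, 128.3223876953125), 8.15517520904541)
low pts in bin 235 [(413, 244), (414, 244), (413, 245), (414, 245), (413, 246), (414, 246), (413, 247), (414, 247), (415, 247), (409, 248), (413, 248), (414, 248), (415, 248), (414, 249), (415, 249), (413, 250), (414, 250), (415, 250), (414, 251), (415, 251), (414, 252), (415, 252), (413, 253), (414, 253), (415, 253), (416, 253), (414, 254), (415, 254), (414, 255), (415, 255), (414, 256), (415, 256), (399, 273), (400, 273), (401, 273), (402, 273), (398, 274), (399, 274), (400, 274), (401, 274)]
floor pts z>.111&<.125: 167
floor pts z>.111&<.125: 16
```

View pics/end.png

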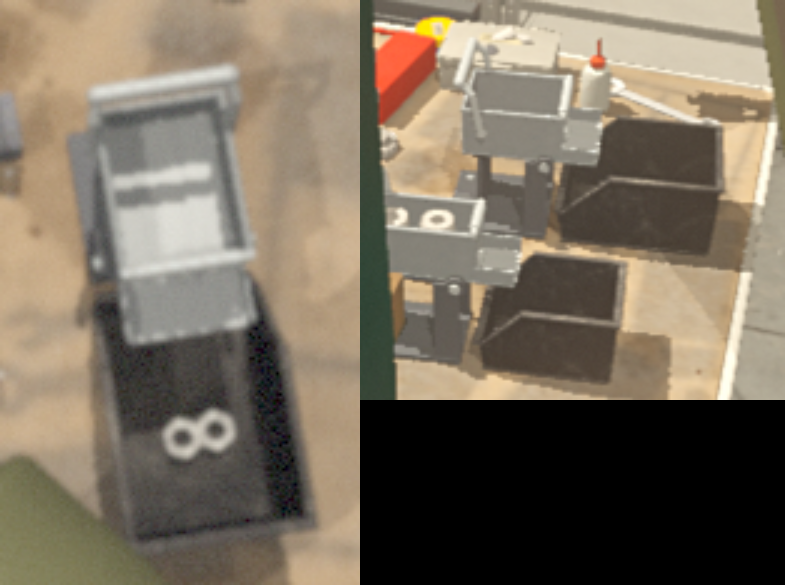

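The final view shows both nuts in the bin, at crop pixels (182,437) and (215,430). The caddy is empty and level, the bin hasn't moved, and the narrow caddy still holds its two collets. I'm handing in.

```bash
python3 -c "
from station import ctrl
print(ctrl.hand_in())"
```

```text
the job is handed in; nothing more can be done
None
```

The job is done and handed in at about 12.3 s on the robot's clock. I gripped the wide caddy by its handle bar and tipped it about its pivot to 0.75 rad (43°). I held it there for about 1.3 s, lowered it along the same arc onto its stand, let go and moved the arm clear.

- **Nuts:** the last top view shows both nuts lying in the bin and an empty caddy floor.
- **Wide caddy:** it is back level. The bar top measures 197 mm, the same as at the start to within 0.4 mm.
- **Bin:** it stayed within 0.5 mm and 0.2° of its starting place.
- **Narrow caddy:** by eye it is level with its two collets inside; I didn't measure it.
- **Forces:** the highest wrist reading I saw was about 9 N, taken at the end of each move.

No check failed. While the caddy was tipped, the arm hid the bin's inside from the top camera, so I only confirmed the nuts had come out after letting go.

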